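Hang the parts tray on its twin-pin stand

TASK

Hang the longer of the two sheet-metal trays on the bench stand: lift it by its handle, lower it so that the holes in both its end ears go over the stand's two pins, and let go only when the ears are fully down on the round collars. Leave the shorter tray where it is.

Things in the scene. Friction and masses are not known exactly. Their poses are not given: they have to be found in the camera images.
- stand: Fixed grey stand. Origin: centre of the underside of its base plate (70 x 236 x 10 mm, long along y), on the bench; z up. At y = +84 and -84 mm, x = 0, stand two posts 22 mm thick, each with a round steel collar 44 mm across, flat top at z = 75 mm, from which a pin 12 mm thick rises to z = 107 mm, its upper half tapering to 4 mm. The pins are alike: the tray may hang either way round.
- long_tray: The longer loose aluminium tray, 0.26 to 0.5 kg. Origin: centre of its underside; z up. Box 80 (x) x 96 (y) x 40 mm. At each y end a level ear 52 mm wide, 4 mm thick, underside at z = 36 mm, with a 28 mm hole centred at y = +84 / -84 mm; 212 mm over the ears. Black handle bar along y over the box: 18 (x) x 90 (y) x 20 mm, centred at z = 92 mm. Hung, its origin is 39 mm above the stand's.
- short_tray: Loose bystander on the bench: a tray of the same kind and material but shorter, 156 mm over its ears (box 60 mm long, holes only 112 mm apart), which does not fit the stand. Same width, height and handle thickness; handle 54 mm long. Origin: centre of its underside; long axis y; z up.

How it is judged:
On the way:
1. the long tray, still held by the gripper, is lowered over both pins (underside less than 54 mm above the stand's origin, that is within 15 mm of fully down) (contact force between the fingers and long_tray above 0.5 N and z of long_tray in the frame of stand between 0.03 and 0.054 m and horizontal distance between long_tray and stand below 0.016 m and angle between the y axis of long_tray and the y axis of stand, either way round below 0.25 rad), for 0.1 s.
At the end, for the whole second after the job is handed in: The long tray hangs released and at rest, a pin through each ear's hole: origin 34 to 44 mm above the stand's and within 16 mm sideways, long axes within 0.25 rad (either way round), tilt under 0.1 rad, resting on the stand; the short tray within 40 mm of its start (z of long_tray in the frame of stand between 0.034 and 0.044 m and horizontal distance between long_tray and stand below 0.016 m and angle between the y axis of long_tray and the y axis of stand, either way round below 0.25 rad and angle between long_tray's own z axis and vertical below 0.1 rad and linear speed of long_tray below 0.02 m/s and contact force between long_tray and stand above 0.5 N and distance of short_tray from where it was at the start of the episode below 0.04 m); the robot touches nothing.
It fails at once if the short tray is moved more than 40 mm from where it stood (distance of short_tray from where it was at the start of the episode above 0.04 m).
It also fails if it takes over 42 s, if anything falls off the work surface, if the arm or the gripper's body presses on something with over 40 N, if the wrist force passes 120 N, or if a joint passes its speed limit or range.

ROBOT

A 6-joint arm with a two-finger parallel gripper is mounted at the origin on a cart in front of the work surface, level with it; the furniture and walls round the work are solid. World frame = base frame: x ahead of the robot, y to its left, z up, the work surface at z = 0. Lengths are in m, angles in rad, forces in N, time in s.
With the tool pointing down it reaches from about 0.35 to 0.775 m from the base axis. Payload 5.5 kg.
Tool frame: the origin (TCP) lies between the finger pads; the fingertips stand 19 mm ahead of it and the grasp point (between the pads) is the TCP; z points along the fingers, y is the line along which they close (so a half turn about z gives the same grasp; the last joint's range is limited). The gripper opens to 85 mm and grips with 20 to 120 N. Pads are 22 mm wide; open, the fingers measure 114 mm over their backs; the gripper's body (76 mm by 85 mm) begins 54 mm behind the grasp point. The pads swing forward as they close: fully open they stand 13 mm farther back than shut.
Start: joints at [-1.4, 0.313, 0.046, 1.304, 0, 1.431], TCP at [0.176, -0.547, 0.25] pointing down, gripper open.
Joint ranges: [-2.76, 2.76], [-0.86, 1.69], [-1.03, 1.26], [-2.2, 2.34], [-1.47, 1.5], [-3.14, 3.14]. Speed limits (rad/s): [2.57, 2.57, 3.14, 3.14, 3.14, 3.14].

INTERFACE

Orientations are given as a unit quaternion [w, x, y, z].
In Python, from workcell import env gives the robot as it stands.
- The arm moves only by the tool carry_out, never from a script. Its argument "increments" is a list that holds one entry, the list of rows, each a list of 6 numbers: the shift along the tool's x, y, z each as a share of 50 cm, from -1 to 1, then the turn, a rotation vector about the tool's x, y, z each as a share of 2 pi rad, from -1 to 1. In form: [[[x, y, z, ax, ay, az], ...]]. A call has 1 to 5 rows; each row is the pose to reach, as a shift and turn from the pose commanded when the call began, along the tool's axes at that moment, turning the shorter way round; what a row does not reach only later rows make up. A row lasts 1/8 s, in which the tool goes at most 62.5 mm and 10.7 degrees, less where a joint would pass 70% of its speed; a pose out of reach is approached as far as the arm can. A call with a number of a shift or a turn outside -1 to 1 is refused whole. A call with a gripper value outside its range is refused whole. "jaw" is the closure, from 0 (fully open) to 1 (shut), set as the call begins (left out, the last holds). The fingers move at their own pace and stop on an object; "squeeze" is the grip in N (left out, the last holds). Time passes only in rows, so rows that repeat a pose let the fingers close. It gives the time, the measured TCP pose, the force, the opening and the grip force at its end, in the units of the state.
- env.get_state(): the state, without advancing time (a new reading comes with each control period).
- env.read_camera(name): name is "scene" or "top" or "wrist"; returns a dict with "frame" (400x640x3 uint8, blue, green, red), "z_map" (400x640 float32, m along the optical axis (not along the pixel's ray), 0 where there is no reading), "intrinsics" (3x3 intrinsics, pixels), "R" (3x3) and "t" (3): a world point X has camera coordinates R X + t; the wrist camera has in their place "T_tool_cam" (4x4, takes a point from camera to tool coordinates, whose origin is the TCP and whose axes are the flange's). Camera axes: x right, y down, z forward; pixel columns grow to the right and rows downward; lengths in m; the calibration is good to about 2 mm. A picture is of the moment at which its call begins: read the wrist's pose just before it.
- env.hand_in(): hands the job in; it is judged then, once.
Trained networks look in the newest picture that a camera, given by its name, has taken for a name from the list of things; names that differ only in an ending like _2 or _b are one class to them, and where a whole thing is asked for, a point or a joint stands for the part that bears it (a point fixed in the world has none). Each returns a list of dicts, best first, with "score" (0 to 1); they miss things now and then, are a little off and sometimes report something else, mostly with a low value. They report only what shows in the picture. A call takes as long as a camera call.
- env.find_in(camera, name): "position" ([x, y, z] in m, in world coordinates, good to about 4 mm: the middle of the surface that is visible of it).
The state is a dict: "clock": time; "joint_pos": joint angles; "qvel": joint speeds; "tau": joint torques, N m; "tcp_pos": TCP position; "orientation": TCP orientation; "wrist_force": force on the tool from outside, world axes, zero at the start; "ft_torque": the same for the moment, N m; "finger_gap": finger opening in m; "grip_force": force on a finger pad.
Only numpy, scipy, OpenCV 4.12 (cv2) and the standard library are available. Lean on these libraries where they do the work, as an engineer would, in place of code of your own. Each camera call takes 0.05 s, during which the arm holds its last target. There are 200 camera calls.

## Working session

There is one attempt and no reset: what is moved stays moved. The work goes in short steps, Python scripts to look and compute and a tool call to move; the robot and the scene stay as the last step left them, time stands still between calls to the robot, and variables do not carry over. Pictures are saved under pics/ and viewed, at most 10 in all, crops included, and the job is handed in when it is done.

Besides the shell and the picture viewer there is one more tool, called after ">>>" as a command line: name --argument value ..., lists and objects as JSON in quotes. carry_out: Moves the arm, as the interface text tells. Its arguments: {"type":"object","properties":{"increments":{"type":"array","items":{"type":"array","items":{"type":"array","items":{"type":"number","minimum":-1,"maximum":1}}}},"jaw":{"type":"number"},"squeeze":{"type":"number"}},"required":["increments"]}

```bash
mkdir -p pics; python3 - <<'E'
from workcell import env
import cv2,numpy as np
s=env.get_state();print({k:np.round(s[k],3).tolist() for k in('clock','tcp_pos','orientation','finger_gap')})
for c in('top','scene'):
    d=env.read_camera(c);cv2.imwrite(f'pics/{c}0.png',d['frame'])
    np.savez(f'{c}0.npz',**{k:np.array(v) for k,v in d.items()})
    for n in('stand','long_tray','short_tray'):
        print(c,n,[(np.round(r['position'],3).tolist(),round(r['score'],2)) for r in env.find_in(c,n)][:3])
E
```

```text
{'clock': 0.0, 'tcp_pos': [0.176, -0.547, 0.249], 'orientation': [-0.001, 0.988, 0.155, -0.0], 'finger_gap': 0.085}
top stand [([0.427, 0.358, 0.008], 0.8)]
top long_tray [([0.475, -0.33, 0.041], 0.6), ([0.571, 0.043, 0.039], 0.26)]
top short_tray [([0.57, 0.042, 0.039], 0.86)]
scene stand [([0.424, 0.376, 0.011], 0.79)]
scene long_tray [([0.474, -0.304, 0.037], 0.9)]
scene short_tray []
```

View pics/top0.png

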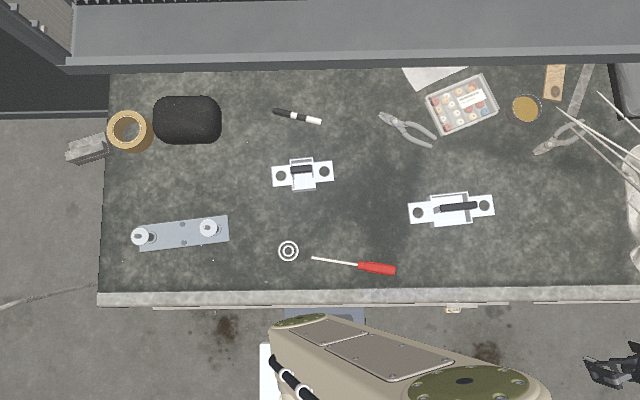

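View pics/scene0.png

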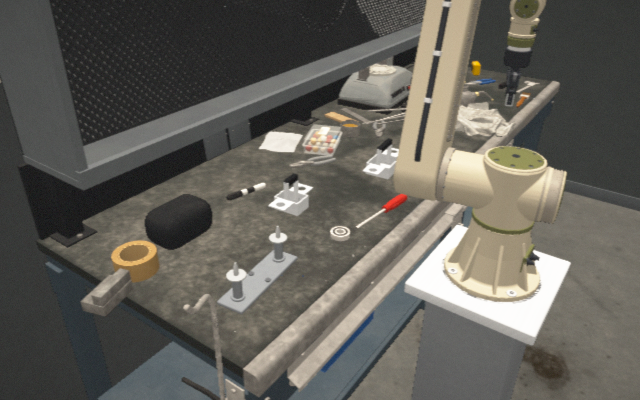

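The top view shows the long tray on the right, with ears at about (417,212) and (485,206) and the handle at (458,207). The short tray is at (303,173), and the stand collars are at (142,237) and (209,228). The scene view agrees. Next I'll measure these with depth.

```bash
cat > h.py <<'E'
import numpy as np,cv2
def cloud(d):
    z=np.array(d['z_map']);K=np.array(d['intrinsics']);v,u=np.nonzero(z>0);q=z[v,u]
    c=np.linalg.solve(K,np.array([u*q,v*q,q]))
    return (np.array(d['R']).T@(c-np.array(d['t']).reshape(3,1))).T
def sel(P,c,r,lo,hi): return P[(np.hypot(P[:,0]-c[0],P[:,1]-c[1])<r)&(P[:,2]>lo)&(P[:,2]<hi)]
def rect(P):
    (c,s,a)=cv2.minAreaRect((P[:,:2]*1000).astype(np.float32))
    return np.round(c,1),np.round(s,1),round(a,1),len(P),np.round(np.median(P[:,2])*1000,1)
E
python3 - <<'E'
from h import *
for c in('top','scene'):
    P=cloud(np.load(f'{c}0.npz'))
    print(c,'handle',rect(sel(P,(.475,-.33),.14,.095,.11)))
    print(' tray plane',rect(sel(P,(.475,-.33),.14,.034,.048)))
    for x,y in((.475,-.33),):
        print(' side low',rect(sel(P,(x,y),.14,.02,.11)))
    S=sel(P,(.427,.37),.16,.068,.082)
    _,lab,cen=cv2.kmeans(S[:,:2].astype(np.float32),2,None,(3,50,1e-5),5,cv2.KMEANS_PP_CENTERS)
    for i in(0,1):print(' collar',rect(S[lab[:,0]==i]))
    print(' base',rect(sel(P,(.427,.37),.16,.006,.014)))
    print(' pins',[np.round(cen,3).tolist()],[np.round(p,3).tolist() for p in sel(P,(.427,.37),.16,.09,.115)][:30])
    B=P[(P[:,0]>.3)&(P[:,0]<.9)&(abs(P[:,1])<.5)&(P[:,2]>.12)]
    print(' high things: min x by z',[(z,np.round(B[(B[:,2]>z)&(B[:,2]<z+.1)][:,0].min(),3)) for z in(.15,.25,.35,.5) if ((B[:,2]>z)&(B[:,2]<z+.1)).any()])
E
```

```text
top handle (array([ 478.3, -328.9]), array([17.9, 90.5]), 5.4, 289, np.float64(101.4))
 tray plane (array([ 478.7, -330.1]), array([ 80.4, 213.5]), 5.5, 912, np.float64(39.7))
 side low (array([ 478.6, -330.1]), array([ 80.5, 213.4]), 5.4, 1340, np.float64(40.3))
 collar (array([439.3, 272.2]), array([41.9, 41.4]), 24.0, 229, np.float64(74.2))
 collar (array([421.3, 438.9]), array([42.5, 42.6]), 16.3, 225, np.float64(74.1))
 base (array([481.6, 361.2]), array([173.4, 236.1]), 6.2, 1783, np.float64(9.3))
 pins [[[0.4390000104904175, 0.2720000147819519], [0.42100000381469727, 0.43799999356269836]]] [[0.444, 0.274, 0.093], [0.444, 0.272, 0.094], [0.44, 0.272, 0.108], [0.441, 0.269, 0.102], [0.441, 0.268, 0.098], [0.438, 0.273, 0.106], [0.438, 0.271, 0.104], [0.438, 0.27, 0.1], [0.439, 0.268, 0.098], [0.439, 0.268, 0.09], [0.436, 0.275, 0.099], [0.436, 0.272, 0.101], [0.436, 0.271, 0.097], [0.436, 0.269, 0.095], [0.437, 0.268, 0.091], [0.434, 0.275, 0.091], [0.434, 0.271, 0.097], [0.425, 0.44, 0.098], [0.425, 0.438, 0.097], [0.425, 0.436, 0.096], [0.425, 0.434, 0.093], [0.422, 0.44, 0.10
[... 929 characters left out ...]
 0.103], [0.439, 0.277, 0.105], [0.441, 0.272, 0.101], [0.443, 0.276, 0.099], [0.443, 0.272, 0.097], [0.437, 0.276, 0.102], [0.441, 0.279, 0.099], [0.439, 0.278, 0.099], [0.436, 0.278, 0.1], [0.442, 0.282, 0.098], [0.439, 0.282, 0.098], [0.436, 0.282, 0.1], [0.438, 0.276, 0.096], [0.438, 0.271, 0.093], [0.444, 0.28, 0.093], [0.44, 0.28, 0.094], [0.439, 0.279, 0.094], [0.436, 0.274, 0.093], [0.442, 0.282, 0.091], [0.439, 0.282, 0.093], [0.437, 0.28, 0.092], [0.437, 0.277, 0.091], [0.437, 0.284, 0.092], [0.423, 0.444, 0.108], [0.421, 0.446, 0.108], [0.42, 0.443, 0.106], [0.424, 0.446, 0.104], [0.421, 0.445, 0.105]]
 high things: min x by z [(0.15, np.float64(0.766)), (0.25, np.float64(0.767))]
```

```bash
cat >> h.py <<'E'
from scipy.spatial.transform import Rotation as Ro
def go(env,pos,yaw):
    "row toward TCP pos [m], tool x at world yaw [deg], pointing down"
    s=env.get_state();w,x,y,z=s['orientation'];R=Ro.from_quat([x,y,z,w])
    T=Ro.from_euler('z',yaw,degrees=True)*Ro.from_euler('x',180,degrees=True)
    d=R.inv().apply(np.array(pos)-s['tcp_pos'])/.5;a=(R.inv()*T).as_rotvec()/(2*np.pi)
    print('t',round(float(s['clock']),2),'tcp',np.round(s['tcp_pos'],4),'gap',round(float(s['finger_gap']),4),'F',np.round(s['wrist_force'],1))
    print('row',np.round(d,4).tolist()+np.round(a,4).tolist())
E
python3 -c "
from workcell import env
from h import *
go(env,[.4785,-.3295,.22],95.4)"
```

```text
t 0.4 tcp [ 0.1758 -0.5474  0.2502] gap 0.0852 F [ 0.8  0.2 -0.3]
row [0.7096, -0.2298, 0.0605, -0.0, -0.0, -0.2155]
```

>>> carry_out --increments '[[[0.71,-0.23,0.06,0,0,-0.2155],[0.71,-0.23,0.06,0,0,-0.2155],[0.71,-0.23,0.06,0,0,-0.2155],[0.71,-0.23,0.06,0,0,-0.2155],[0.71,-0.23,0.06,0,0,-0.2155]]]' --jaw 0

```text
clock: 1.02
tcp_pos: [0.4301, -0.3642, 0.2254]
orientation: [0.0, 0.81, 0.587, -0.0]
wrist_force: [0.8, -1.1, -0.4]
finger_gap: 0.0855
grip_force: 0.0
```

```bash
python3 -c "
from workcell import env
from h import *
go(env,[.4785,-.3295,.22],95.4)"
```

```text
t 1.02 tcp [ 0.4301 -0.3642  0.2254] gap 0.0855 F [ 0.8 -1.1 -0.4]
row [0.0962, 0.0704, 0.0107, 0.0001, 0.0001, -0.0654]
```

>>> carry_out --increments '[[[0.08,0.06,0.01,0,0,-0.065],[0.08,0.06,0.01,0,0,-0.065],[0.08,0.06,0.01,0,0,-0.065],[0.08,0.06,0.01,0,0,-0.065]]]'

```text
clock: 1.52
tcp_pos: [0.4694, -0.3374, 0.2204]
orientation: [0.0, 0.677, 0.736, -0.0]
wrist_force: [0.9, -0.0, -0.2]
finger_gap: 0.0853
grip_force: 0.0
```

```bash
python3 - <<'E'
from workcell import env
from h import *
go(env,[.4785,-.3295,.22],95.4)
s=env.get_state();w,x,y,z=s['orientation'];R=Ro.from_quat([x,y,z,w])
d=env.read_camera('wrist');cv2.imwrite('pics/w1.png',d['frame'])
T=np.array(d['T_tool_cam']);z=np.array(d['z_map']);K=np.array(d['intrinsics']);v,u=np.nonzero((z>0.05));q=z[v,u]
C=np.linalg.solve(K,np.array([u*q,v*q,q]));P=R.apply((T[:3,:3]@C+T[:3,3:]).T)+s['tcp_pos']
H=sel(P,(.478,-.33),.08,.095,.11);print('handle',rect(H));print('tray',rect(sel(P,(.478,-.33),.14,.034,.046)))
E
```

```text
t 1.52 tcp [ 0.4694 -0.3374  0.2204] gap 0.0853 F [ 0.9 -0.  -0.2]
row [0.0143, 0.0194, 0.0007, -0.0, 0.0, -0.0018]
handle (array([ 478.2, -327.3]), array([18. , 89.1]), 4.7, 2695, np.float64(101.0))
tray (array([ 478.1, -328. ]), array([ 80.1, 212.3]), 5.2, 6586, np.float64(39.4))
```

View pics/w1.png

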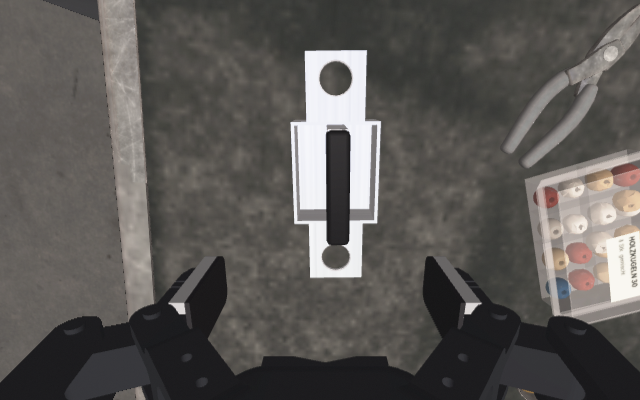

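The wrist view shows the handle at (337,187), with holes at (336,77) and (336,256). The handle centre comes out at (0.478, -0.328), so I'll align and descend.

>>> carry_out --increments '[[[0.017,0.019,0.06,0,0,-0.002],[0.017,0.019,0.14,0,0,-0.002],[0.017,0.019,0.2,0,0,-0.002],[0.017,0.019,0.24,0,0,-0.002],[0.017,0.019,0.257,0,0,-0.002]]]'

```text
clock: 2.2
tcp_pos: [0.4774, -0.3279, 0.0906]
orientation: [-0.001, 0.673, 0.74, -0.0]
wrist_force: [-0.3, -0.3, 0.4]
finger_gap: 0.0853
grip_force: 0.0
```

```bash
python3 -c "
from workcell import env
from h import *
go(env,[.478,-.328,.092],95.4)"
```

```text
t 2.2 tcp [ 0.4774 -0.3279  0.0906] gap 0.0853 F [-0.3 -0.3  0.4]
row [-0.0003, 0.0012, -0.0027, -0.0002, -0.0002, 0.0002]
```

>>> carry_out --increments '[[[0,0,0,0,0,0],[0,0,0,0,0,0],[0,0,0,0,0,0],[0,0,0,0,0,0],[0,0,0,0,0,0]]]' --jaw 1 --squeeze 90

```text
clock: 2.82
tcp_pos: [0.4787, -0.3283, 0.0927]
orientation: [0.001, 0.672, 0.741, -0.0]
wrist_force: [-2.2, -0.4, 6.3]
finger_gap: 0.0167
grip_force: 89.1
```

>>> carry_out --increments '[[[0,0,0,0,0,0],[0,0,-0.02,0,0,0],[0,0,-0.05,0,0,0],[0,0,-0.08,0,0,0],[0,0,-0.1,0,0,0]]]'

```text
clock: 3.45
tcp_pos: [0.4789, -0.3281, 0.1432]
orientation: [0.001, 0.671, 0.741, -0.0]
wrist_force: [-0.1, 0.0, -5.6]
finger_gap: 0.0169
grip_force: 88.2
```

>>> carry_out --increments '[[[0,0,-0.05,0,0,0],[0,0,-0.1,0,0,0],[0,0,-0.16,0,0,0],[0,0,-0.19,0,0,0],[0,0,-0.19,0,0,0]]]'

```text
clock: 4.08
tcp_pos: [0.479, -0.3282, 0.2379]
orientation: [0.001, 0.671, 0.741, -0.0]
wrist_force: [0.0, -0.8, -4.9]
finger_gap: 0.0166
grip_force: 88.5
```

```bash
cat >> h.py <<'E'
def tray(env,name=None):
    "tray in tool frame from wrist view: ear heights, centre"
    s=env.get_state();w,x,y,z=s['orientation'];R=Ro.from_quat([x,y,z,w])
    d=env.read_camera('wrist')
    if name: cv2.imwrite(name,d['frame'])
    T=np.array(d['T_tool_cam']);z=np.array(d['z_map']);K=np.array(d['intrinsics']);v,u=np.nonzero((z>0.05));q=z[v,u]
    C=np.linalg.solve(K,np.array([u*q,v*q,q]));L=(T[:3,:3]@C+T[:3,3:]).T
    E=L[(L[:,2]>.03)&(L[:,2]<.075)&(abs(L[:,1])<.06)&(abs(L[:,0])<.13)]
    (c,sz,a)=cv2.minAreaRect((E[:,:2]*1000).astype(np.float32));print('tray in tool',np.round(c,1),np.round(sz,1),round(a,1))
    for m in((E[:,0]>.06),(E[:,0]<-.06)):
        if m.sum()>20: print(' ear z median',np.round(np.median(E[m],0)*1000,1),m.sum())
    return s,R,L,T,K,d
E
python3 - <<'E'
from workcell import env
from h import *
tray(env,'pics/w2.png')
go(env,[.4303,.3545,.24],96.2)
E
```

```text
tray in tool [ 9.9 -0.7] [192.8  80.4] 0.4
 ear z median [84.4 -0.2 53.3] 7838
 ear z median [-74.6  12.8  53.4] 354
t 4.12 tcp [ 0.4785 -0.3278  0.2366] gap 0.0168 F [ 0.   0.1 -4.7]
row [1.3675, 0.0381, -0.0072, 0.0, 0.0, -0.0016]
```

View pics/w2.png

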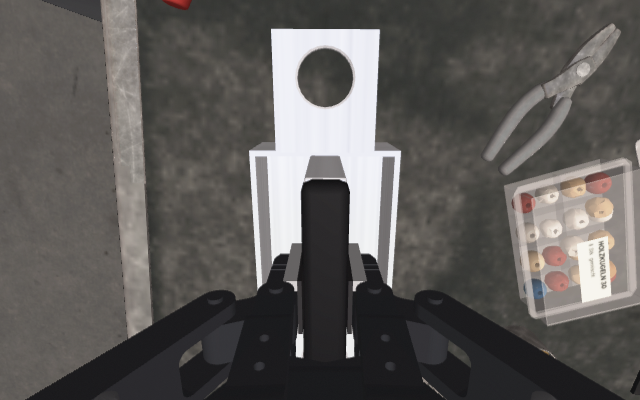

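The tray is level and centred in the grip, with its hole at (325,77) in the wrist view. I'll carry it over now.

>>> carry_out --increments '[[[0.04,0.001,-0.007,0,0,0],[0.12,0.003,-0.007,0,0,0],[0.22,0.006,-0.007,0,0,0],[0.32,0.009,-0.007,0,0,0],[0.42,0.012,-0.007,0,0,0]]]'

```text
clock: 4.75
tcp_pos: [0.4624, -0.1155, 0.2392]
orientation: [-0.001, 0.671, 0.741, -0.0]
wrist_force: [1.2, 0.0, -4.3]
finger_gap: 0.0165
grip_force: 88.2
```

>>> carry_out --increments '[[[0.1,0.003,0,0,0,0],[0.2,0.006,0,0,0,0],[0.3,0.008,0,0,0,0],[0.4,0.011,0,0,0,0],[0.5,0.014,0,0,0,-0.001]]]'

```text
clock: 5.38
tcp_pos: [0.4443, 0.1334, 0.2394]
orientation: [-0.001, 0.669, 0.743, -0.001]
wrist_force: [0.7, 1.0, -5.0]
finger_gap: 0.0169
grip_force: 88.2
```

>>> carry_out --increments '[[[0.1,0.003,0,0,0,0],[0.19,0.005,0,0,0,0],[0.26,0.007,0,0,0,0],[0.3,0.008,0,0,0,0],[0.3,0.008,0,0,0,0]]]'

```text
clock: 6.0
tcp_pos: [0.4334, 0.2818, 0.2395]
orientation: [-0.0, 0.668, 0.744, -0.001]
wrist_force: [-0.6, 0.4, -4.7]
finger_gap: 0.0168
grip_force: 88.3
```

```bash
python3 - <<'E'
from workcell import env
from h import *
go(env,[.4303,.3545,.24],96.2)
s,R,L,T,K,d=tray(env,'pics/w3.png')
P=R.apply(L)+s['tcp_pos']
print('collar far',rect(sel(P,(.421,.439),.04,.068,.08)) )
E
```

```text
t 6.0 tcp [0.4334 0.2818 0.2395] gap 0.0168 F [-0.6  0.4 -4.7]
row [0.1453, 0.0093, -0.0012, -0.0002, 0.0001, -0.0002]
tray in tool [10.3 -0.6] [192.   80.4] 0.3
 ear z median [84.5 -0.2 53.3] 7830
 ear z median [-74.5  12.8  53.3] 351
collar far (array([422.8, 424.9]), array([34.6,  9.3]), 7.1, 460, np.float64(74.4))
```

>>> carry_out --increments '[[[0.06,0.004,0,0,0,0],[0.11,0.007,0,0,0,0],[0.15,0.009,0,0,0,0],[0.15,0.009,0,0,0,0],[0.15,0.009,0,0,0,0]]]'

```text
clock: 6.68
tcp_pos: [0.4311, 0.3551, 0.24]
orientation: [0.0, 0.669, 0.743, -0.001]
wrist_force: [0.5, 0.0, -4.9]
finger_gap: 0.0166
grip_force: 88.3
```

```bash
python3 - <<'E'
from workcell import env
from h import *
go(env,[.4303,.357,.24],96.2)
s,R,L,T,K,d=tray(env,'pics/w4.png')
for c in('top','scene'):
    D=env.read_camera(c);P=cloud(D)
    print(c,'handle+ears',rect(sel(P,(.43,.357),.14,.175,.195)))
    cv2.imwrite(f'pics/{c}4.png',cv2.resize(D['frame'][190:290,80:290] if c=='top' else D['frame'][170:320,180:340],None,fx=3.5,fy=3.5))
E
```

```text
t 6.67 tcp [0.4311 0.3551 0.24  ] gap 0.0166 F [ 0.5  0.  -4.9]
row [0.0039, -0.0012, -0.0, -0.0001, 0.0002, -0.0006]
tray in tool [10.  -0.6] [192.7  80.3] 0.2
 ear z median [84.5 -0.2 53.3] 7830
 ear z median [-74.5  12.8  53.5] 354
top handle+ears (array([431. , 352.6]), array([ 80.2, 211.9]), 5.8, 766, np.float64(186.3))
scene handle+ears (array([431.3, 355.4]), array([ 82.5, 218. ]), 4.9, 1045, np.float64(186.2))
```

View pics/w4.png

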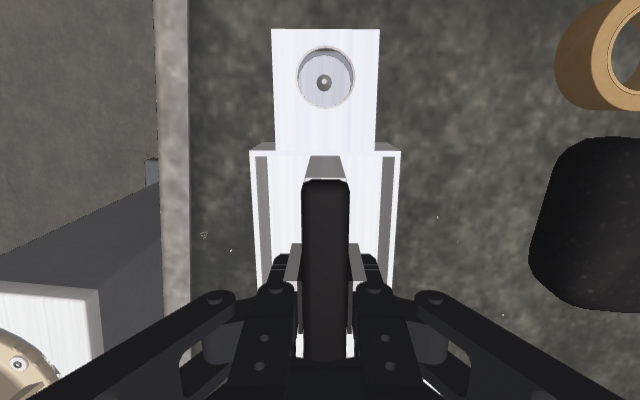

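View pics/top4.png

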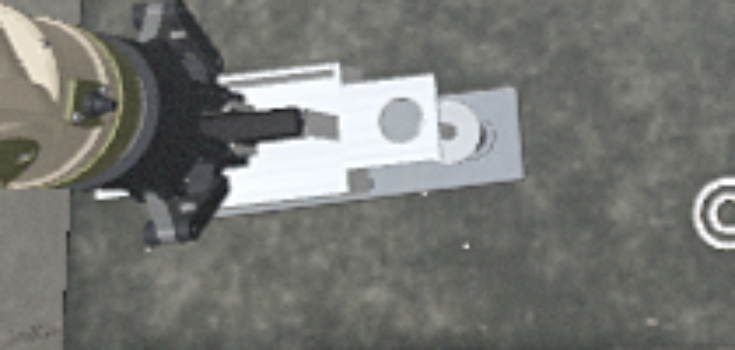

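The wrist view shows the pin tip at (324,82) inside the hole, whose centre is at (325,77). I'll triangulate both.

```bash
python3 - <<'E'
from workcell import env
from h import *
s,R,L,T,K,d=tray(env)
O=R.apply(T[:3,3])+s['tcp_pos'];P=R.apply(L)+s['tcp_pos']
def hit(u,v,h):
    r=R.apply(T[:3,:3]@np.linalg.solve(K,[u,v,1]));return O+r*(h-O[2])/r[2]
a=hit(324,82,.107);b=hit(325.5,77,s['tcp_pos'][2]-.053)
print('pin',a.round(4),'hole',b.round(4),'diff mm',((a-b)*1e3).round(1))
C=sel(P,(.421,.439),.06,.068,.08);print('collar pts',rect(C))
print('pin pts',sel(P,(.421,.439),.06,.085,.115)[::10].round(4).tolist()[:8])
# lateral: hole->centre direction, both in tool axes
print('diff tool mm',(R.inv().apply(a-b)*1e3).round(1))
E
```

```text
tray in tool [ 9.9 -0.6] [192.8  80.3] 0.2
 ear z median [84.5 -0.2 53.3] 7842
 ear z median [-74.8  12.8  53.4] 349
pin [0.4214 0.4412 0.107 ] hole [0.4225 0.4391 0.1872] diff mm [ -1.1   2.1 -80.2]
collar pts (array([421.1, 443.7]), array([40.2, 41.2]), 43.3, 1907, np.float64(74.4))
pin pts [[0.4177, 0.4469, 0.0901], [0.4186, 0.4458, 0.0965], [0.418, 0.445, 0.0976], [0.4157, 0.4444, 0.0923], [0.4233, 0.4447, 0.0986], [0.4205, 0.4432, 0.1067], [0.4175, 0.4426, 0.1004], [0.4249, 0.4437, 0.0954]]
diff tool mm [ 2.3 -0.9 80.2]
```

>>> carry_out --increments '[[[0.006,-0.002,0,0,0,-0.0005],[0.006,-0.002,0.03,0,0,-0.0005],[0.006,-0.002,0.08,0,0,-0.0005],[0.006,-0.002,0.12,0,0,-0.0005],[0.006,-0.002,0.13,0,0,-0.0005]]]'

```text
clock: 7.5
tcp_pos: [0.4284, 0.358, 0.1728]
orientation: [-0.001, 0.668, 0.744, -0.002]
wrist_force: [0.5, -1.0, -4.4]
finger_gap: 0.0162
grip_force: 88.1
```

```bash
python3 - <<'E'
from workcell import env
from h import *
go(env,[.4303,.358,.1323],96.2)
s,R,L,T,K,d=tray(env)
im=np.hstack([cv2.resize(d['frame'][20:150,255:395],(400,371)),cv2.resize(env.read_camera('scene')['frame'][180:310,190:330],(400,371))])
cv2.imwrite('pics/w5.png',im)
E
```

```text
t 7.5 tcp [0.4284 0.358  0.1728] gap 0.0162 F [ 0.5 -1.  -4.4]
row [-0.0003, 0.004, 0.0809, -0.0006, 0.0003, -0.0]
tray in tool [10.1 -0.6] [192.4  80.3] 0.3
 ear z median [84.4  0.3 53.3] 8012
 ear z median [-74.4  12.8  53.4] 351
```

View pics/w5.png

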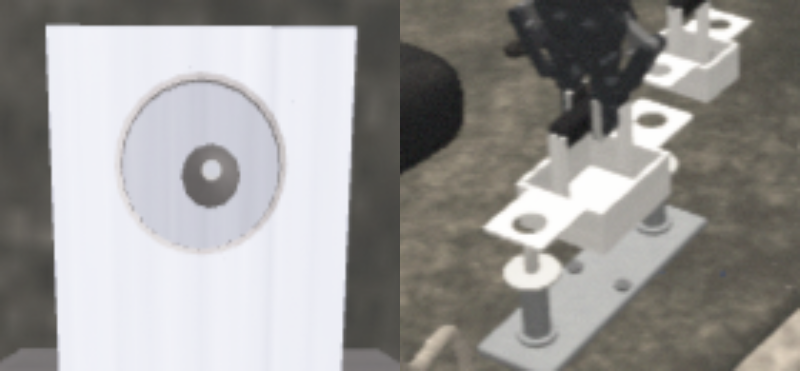

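The pin is inside the hole, about 1.7 mm to the right of its centre. I'll correct that while lowering.

>>> carry_out --increments '[[[-0.001,0.004,0,0,0,0],[-0.001,0.004,0.015,0,0,0],[-0.001,0.004,0.03,0,0,0],[-0.001,0.004,0.045,0,0,0],[-0.001,0.004,0.055,0,0,0]]]'

```text
clock: 8.22
tcp_pos: [0.4315, 0.3583, 0.1469]
orientation: [-0.0, 0.668, 0.744, -0.0]
wrist_force: [-1.1, -0.4, -4.5]
finger_gap: 0.0166
grip_force: 88.4
```

```bash
python3 - <<'E'
from workcell import env
from h import *
go(env,[.4303,.358,.1323],96.2)
s,R,L,T,K,d=tray(env)
im=np.hstack([cv2.resize(d['frame'][20:150,255:395],(400,371)),cv2.resize(env.read_camera('scene')['frame'][180:310,190:330],(400,371))])
cv2.imwrite('pics/w6.png',im)
E
```

```text
t 8.22 tcp [0.4315 0.3583 0.1469] gap 0.0166 F [-1.1 -0.4 -4.5]
row [-0.0004, -0.0025, 0.0292, -0.0001, 0.0001, -0.0001]
tray in tool [ 3.1 -0.7] [206.5  80.3] 0.1
 ear z median [84.7 -0.2 53.5] 10345
 ear z median [-74.3  12.8  53.5] 357
```

View pics/w6.png

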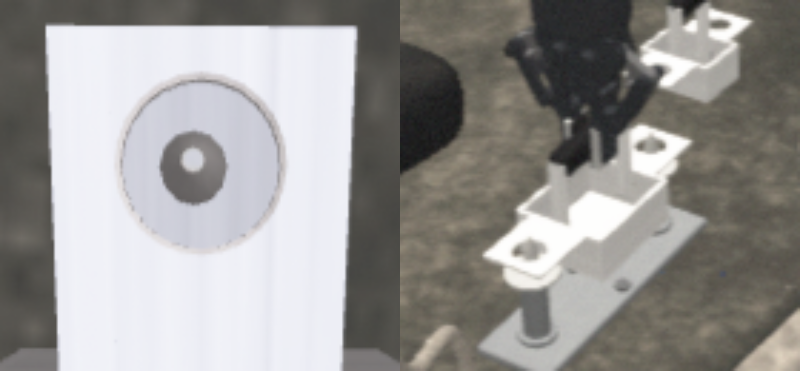

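Both pins are in their holes (left crop: pin at about (192,165), hole centre (201,165)). I'll lower the rest of the way gently.

>>> carry_out --increments '[[[0,-0.002,0.01,0,0,0],[0,-0.002,0.018,0,0,0],[0,-0.002,0.023,0,0,0],[0,-0.002,0.026,0,0,0],[0,-0.002,0.026,0,0,0]]]'

```text
clock: 8.95
tcp_pos: [0.4309, 0.3584, 0.1347]
orientation: [0.0, 0.668, 0.744, -0.0]
wrist_force: [0.6, -0.7, -4.6]
finger_gap: 0.0164
grip_force: 88.4
```

>>> carry_out --increments '[[[0,0,0.001,0,0,0],[0,0,0.002,0,0,0],[0,0,0.003,0,0,0],[0,0,0.003,0,0,0]]]'

```text
clock: 9.45
tcp_pos: [0.4308, 0.3584, 0.1331]
orientation: [0.0, 0.668, 0.744, -0.0]
wrist_force: [0.5, -0.1, -4.8]
finger_gap: 0.0166
grip_force: 88.4
```

Not in contact yet, since the force still shows the tray's weight. I'll keep going down.

>>> carry_out --increments '[[[0,0,0.001,0,0,0],[0,0,0.002,0,0,0],[0,0,0.003,0,0,0],[0,0,0.003,0,0,0]]]'

```text
clock: 9.95
tcp_pos: [0.4309, 0.3584, 0.1318]
orientation: [0.0, 0.668, 0.744, -0.0]
wrist_force: [-1.1, -0.4, -3.0]
finger_gap: 0.0169
grip_force: 88.7
```

>>> carry_out --increments '[[[0,0,0.001,0,0,0],[0,0,0.002,0,0,0],[0,0,0.002,0,0,0]]]'

```text
clock: 10.32
tcp_pos: [0.4309, 0.3585, 0.1318]
orientation: [0.0, 0.668, 0.744, 0.0]
wrist_force: [-2.6, -2.3, 4.7]
finger_gap: 0.0166
grip_force: 89.9
```

The tray is seated: the vertical force reversed at z = 0.1318, against 0.132 expected. I'll release and retreat upward.

>>> carry_out --increments '[[[0,0,0,0,0,0],[0,0,0,0,0,0],[0,0,0,0,0,0],[0,0,0,0,0,0],[0,0,0,0,0,0]]]' --jaw 0

```text
clock: 10.95
tcp_pos: [0.4309, 0.3584, 0.1306]
orientation: [0.0, 0.668, 0.744, -0.0]
wrist_force: [0.3, -0.0, -0.4]
finger_gap: 0.0853
grip_force: 0.0
```

>>> carry_out --increments '[[[0,0,-0.03,0,0,0],[0,0,-0.08,0,0,0],[0,0,-0.15,0,0,0],[0,0,-0.22,0,0,0],[0,0,-0.22,0,0,0]]]'

```text
clock: 11.58
tcp_pos: [0.4325, 0.3595, 0.2451]
orientation: [0.001, 0.668, 0.744, 0.003]
wrist_force: [-0.2, -0.1, -0.2]
finger_gap: 0.0853
grip_force: 0.0
```

```bash
python3 - <<'E'
from workcell import env
from h import *
s=env.get_state();w,x,y,z=s['orientation'];R=Ro.from_quat([x,y,z,w]);print(s['clock'],s['finger_gap'],s['tcp_pos'],s['wrist_force'])
d=env.read_camera('wrist');cv2.imwrite('pics/w7.png',d['frame'])
T=np.array(d['T_tool_cam']);z=np.array(d['z_map']);K=np.array(d['intrinsics']);v,u=np.nonzero((z>0.05));q=z[v,u]
P=R.apply((T[:3,:3]@np.linalg.solve(K,np.array([u*q,v*q,q]))+T[:3,3:]).T)+s['tcp_pos']
E=sel(P,(.4305,.358),.12,.07,.09);print(rect(E))
for m in(E[:,1]>.42,E[:,1]<.3):print(np.median(E[m][:,2]))
P=cloud(env.read_camera('top'));print('short',rect(sel(P,(.571,.043),.12,.034,.048)),rect(sel(cloud(np.load('top0.npz')),(.571,.043),.12,.034,.048)))
E
```

```text
11.575 0.08529505238288129 [0.43253449 0.35947463 0.24509601] [-0.22710982 -0.08008715 -0.16031795]
(array([430.2, 358.3]), array([ 80.2, 212.7]), 5.7, 8272, np.float64(78.2))
0.07815355035454383
0.07824531841837265
short (array([576.1,  43.2]), array([ 81.2, 155.8]), 4.9, 708, np.float64(39.4)) (array([576.1,  43.2]), array([ 80.8, 155.7]), 4.1, 705, np.float64(39.3))
```

View pics/w7.png

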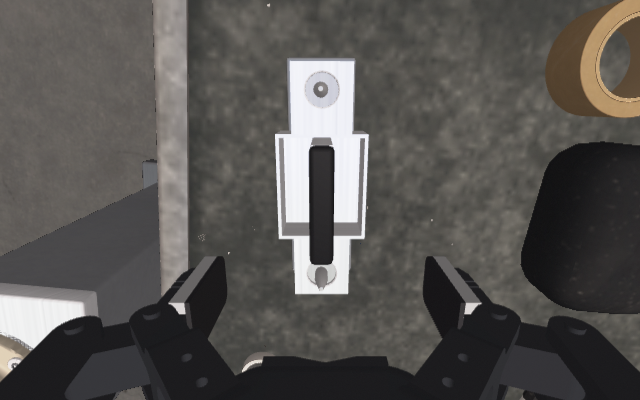

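Both ears are level at z of about 78 mm (expected 79). The pins show through both holes at (321,89) and (321,275), the gripper is clear, and the short tray hasn't moved.

```bash
python3 -c "
from workcell import env
print(env.hand_in())"
```

```text
the job is handed in; nothing more can be done
None
```

The long tray hangs level on both pins, released with both ears down on the collars; the short tray hasn't moved, and the job is handed in at about 12 s of the 42 s (no verdict came back).

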